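Set the needle valve knob to the long scale line and start the test

ROBOT

A 7-joint arm with a two-finger parallel gripper is mounted at the origin on the work surface. World frame = base frame: x ahead of the robot, y to its left, z up, the work surface at z = 0. Lengths are in mm, angles in rad, forces in N, time in s.
With the tool pointing down it reaches from about 400 to 875 mm from the base axis. Payload 4.4 kg.
Tool frame: the origin (TCP) lies midway between the tips of the shut fingers; the grasp point (between the pads) lies 19 mm behind it; z points along the fingers, y is the direction in which the jaws open and shut (so a half turn about z gives the same grasp; the last joint's range is limited). The gripper opens to 85 mm and grips with 20 to 120 N. Pads are 22 mm wide; open, the fingers measure 114 mm over their backs; the gripper's body (76 mm by 85 mm) begins 54 mm behind the grasp point. The pads swing forward as they close: fully open they stand 13 mm farther back than shut.
Start: joints at [-1.238, 0.628, 0.038, 1.517, -0.027, 0.996, -0.02], TCP at [252.381, 599.017, 231.313] pointing down, gripper open.
Joint ranges: [-3.06, 3.06], [-0.37, 2.12], [-1.25, 1.32], [0.18, 2.47], [-1.1, 4.24], [0.23, 1.98], [-2.94, 2.94]. Speed limits (rad/s): [2.57, 2.57, 3.14, 3.14, 3.14, 3.14, 3.14].

INTERFACE

Orientations are given as [roll, pitch, yaw] about the fixed x, y, z axes, in that order (R = Rz(yaw) Ry(pitch) Rx(roll)).
In Python, from cell import * gives the robot as it stands. The module is installed in compiled form; this text tells all that it offers.
- The arm moves only by the tool move_arm, never from a script. Its argument "series" is a list of rows, each a list of 2 entries, a list of its own where there are three numbers: the shift along the tool's x, y, z in m, then the turn about the tool's z in rad. In form: [[[x, y, z], yaw], ...]. A call has 1 to 5 rows; each row is the pose to reach, as a shift and turn from the pose measured when the call began, along the tool's axes at that moment; what a row does not reach only later rows make up. A row lasts 1/8 s, in which the tool goes at most 62.5 mm and 10.7 degrees, less where a joint would pass 70% of its speed; a pose out of reach is approached as far as the arm can. A call with a gripper value outside its range is refused whole. "claw" is the opening, from 0 (shut) to 1 (fully open), set as the call begins (left out, the last holds). The fingers move at their own pace and stop on an object; the grip force is fixed at half the most. Time passes only in rows, so rows that repeat a pose let the fingers close. It gives the time, the measured TCP pose, the force and the opening at its end, in the units of the state.
- read_state(): the state, without advancing time (a new reading comes with each control period).
- get_image(name): name is "side" or "top"; returns the picture (480x640x3 uint8, blue, green, red); there is no depth.
- camera_model(name): a dict with "fov_y" (degrees; the focal length in pixels is half the picture's height over the tangent of half this angle, whatever the lens; pixels are square), "cx", "cy" (the principal point, pixels), "pose" (4x4, takes a point from camera to world coordinates). Camera axes: x right, y down, z forward; pixel columns grow to the right and rows downward; lengths in mm; the calibration is good to about 2 mm. A picture is of the moment at which its call begins. camera_model takes no time and is no camera call.
- finish_job(): hands the job in, once; it reports no verdict.
The state is a dict: "clock": time; "qpos": joint angles; "qd": joint speeds; "tau": joint torques, N m; "eef_pos": TCP position; "tool_rot": TCP orientation; "force": force on the tool from outside, world axes, zero at the start; "torque": the same for the moment, N m; "width": finger opening in mm.
Only numpy, scipy, OpenCV 4.12 (cv2) and the standard library are available. Lean on these libraries where they do the work, as an engineer would, in place of code of your own. Each camera call takes 0.05 s, during which the arm holds its last target. There are 200 camera calls.

TASK

On the grey console, turn the black pointer knob by gently pushing the side of its pointer with a fingertip, without pinching it, until the white index line on the pointer lines up with the one long, thick line of the scale, and leave it there. Then press the round black start button fully down with a fingertip and let it come back up. Leave the loose things on the console where they are.

Things in the scene. Friction and masses are not known exactly. Their poses are not given: they have to be found in the camera images.
- console: Fixed grey steel console box, 340 (x) by 620 (y) by 60 mm high, standing on the table; origin under its centre, its -x side towards the robot; it stands at varying places and yaws.
- knob: Black bakelite knob, turning either way about a vertical axis (no stop within a full turn of its start). Origin on the axis at the console's top face; +x along its pointer. Hub 38 mm diameter, top 38 mm above the origin. Friction 0.12 N m: it stays where left. Fingers may press on it with at most 30 N. At the start the pointer is over 0.5 rad off the long line, to either side.
- pointer (a point): Point in the middle of the knob's single pointer bar, 48 mm from the axis, where about 2.5 N sideways turns it. The bar is 16 mm wide with upright sides and a rounded nose; it runs from the hub to 64 mm from the axis, and from 12 mm below to 12 mm above this point. A white index line 3 mm wide runs along the middle of its top and down the nose.
- index_end (a point): Point just off the pointer's nose, 68 mm from the knob's axis along the pointer, 6 mm above the console's top (on the face of the scale); it turns with the knob.
- target_line (a point): Inner end of the long thick scale line, on its middle, 68 mm from the knob's axis, on the upper face of the scale collar. The collar is a fixed aluminium disc, 184 mm diameter, 6 mm thick, lying on the console around the knob. The long line, 22 by 4 mm, runs outward from here; the others are 9 by 1.6 mm, every 15 degrees.
- start_top (a point): Centre of the top of the round black start button, 28 mm diameter, which stands a little proud of a round steel housing fixed on the console; it is pressed straight down.
- start (a joint): Travel of the start button: 0 up, 0.006 m fully down; it springs back, and fully down takes 5 N. It counts as pressed beyond 0.004.
- stopwatch: Loose chrome stopwatch lying flat, 54 mm diameter, 14 mm high, crown along its +x; origin under its centre.
- coupon: Loose copper test coupon lying flat, 25 by 75 by 4 mm; origin under its centre.
- tee: Loose stainless pipe tee lying flat, 74 mm along its y, branch 38 mm to its -x, 34 mm high; origin under its centre.
- trap_cover: Loose glossy green domed trap cover, 88 mm diameter, 38 mm high; origin under its centre.
- spanner: Loose steel spanner lying flat along its x, 160 mm long; origin under its middle.
- plug: Loose brass pipe plug, 26 mm diameter, 27 mm high; origin under its centre.
- leak_bottle: Loose grey bottle standing up, 44 mm diameter, 95 mm high; origin under its centre.

How it is judged (in metres and radians):
On the way, in this order (a step that is already met when the one before it is completed fails the run):
1. the index line is brought to the long scale line and rests there (horizontal distance between index_end and target_line below 0.004 m and angular speed of knob below 0.1 rad/s), for 0.3 s.
2. the start button is pressed down (value of joint start above 0.004 m and horizontal distance between index_end and target_line below 0.004 m), for 0.05 s.
At the end, for the whole second after the job is handed in: The index end stands within 4 mm of the inner end of the long line, the knob is at rest, the button has been pressed afterwards and is up again (under 2 mm), and every loose thing is within 25 mm of where it started (horizontal distance between index_end and target_line below 0.004 m and angular speed of knob below 0.05 rad/s and value of joint start below 0.002 m and distance of each of stopwatch, coupon, tee, trap_cover, spanner, plug, leak_bottle from where it was at the start of the episode below 0.025 m); the robot touches nothing.
It fails at once if the start button is pressed while the index is off the long line (value of joint start above 0.004 m and horizontal distance between index_end and target_line above 0.004 m).
It fails at once if the knob is pinched or forced: the fingers press on it with more than 30 N (contact force between the fingers and knob above 30 N).
It fails at once if a loose thing is lifted, carried or shoved more than 25 mm (distance of any of stopwatch, coupon, tee, trap_cover, spanner, plug, leak_bottle from where it was at the start of the episode above 0.025 m).
It also fails if it takes over 58 s, if anything falls off the work surface, if the arm or the gripper's body presses on something with over 40 N, if the wrist force passes 120 N, or if a joint passes its speed limit or range.

## Working session

There is one attempt and no reset: what is moved stays moved. The work goes in short steps, Python scripts to look and compute and a tool call to move; the robot and the scene stay as the last step left them, time stands still between calls to the robot, and variables do not carry over. Pictures are saved under pics/ and viewed, about 8 in all and at most 12, crops included, and the job is handed in when it is done.

Besides the shell and the picture viewer there is one more tool, called in YAML: its name, and indented under it one key for each argument. move_arm: Moves the arm, as the interface text tells. Its arguments: {"type":"object","properties":{"series":{"type":"array"},"claw":{"type":"number"}},"required":["series"]}

```bash
mkdir -p pics; ls
cat > h.py <<'E'
from cell import *
import numpy as np, cv2
def ray(name,u,v):
    c=camera_model(name); f=240/np.tan(np.radians(c["fov_y"]/2)); P=np.array(c["pose"])
    d=P[:3,:3]@np.array([(u-c["cx"])/f,(v-c["cy"])/f,1]); return P[:3,3],d
def onz(name,u,v,z):
    o,d=ray(name,u,v); return o+d*(z-o[2])/d[2]
def proj(name,p):
    c=camera_model(name); f=240/np.tan(np.radians(c["fov_y"]/2)); P=np.array(c["pose"])
    q=P[:3,:3].T@(np.array(p)-P[:3,3]); return f*q[0]/q[2]+c["cx"],f*q[1]/q[2]+c["cy"]
E
python3 - <<'E'
from h import *
np.set_printoptions(precision=3,suppress=True)
for n in("top","side"):
    cv2.imwrite(f"pics/{n}0.png",get_image(n)); print(n,camera_model(n))
print(read_state())
E
```

```text
pics
top {'fov_y': 43.820068204830484, 'cx': 318.86193440824167, 'cy': 244.6271395676502, 'pose': array([[   0.019,   -0.995,    0.097,  514.943],
       [  -1.   ,   -0.018,    0.011,    4.758],
       [  -0.009,   -0.098,   -0.995, 1077.022],
       [   0.   ,    0.   ,    0.   ,    1.   ]])}
side {'fov_y': 45.96594967435569, 'cx': 319.2660265746622, 'cy': 230.33945849039398, 'pose': array([[   0.678,   -0.51 ,    0.529,   66.341],
       [  -0.735,   -0.484,    0.475, -461.957],
       [   0.013,   -0.711,   -0.703,  791.545],
       [   0.   ,    0.   ,    0.   ,    1.   ]])}
{'clock': 0.1, 'qpos': array([-1.238,  0.629,  0.038,  1.518, -0.027,  0.996, -0.02 ]), 'qd': array([ 0.001, -0.002,  0.   , -0.002,  0.002, -0.001,  0.001]), 'tau': array([  0.003, -56.454,   1.231, -19.398,   0.011,   0.005,  -0.   ]), 'eef_pos': array([252.14 , 598.497, 230.491]), 'tool_rot': array([-3.14 , -0.   ,  2.743]), 'force': array([ 0.398, -0.058, -0.464]), 'torque': array([-0.   ,  0.028, -0.006]), 'width': 85.56002256058699}
```

View pics/top0.png

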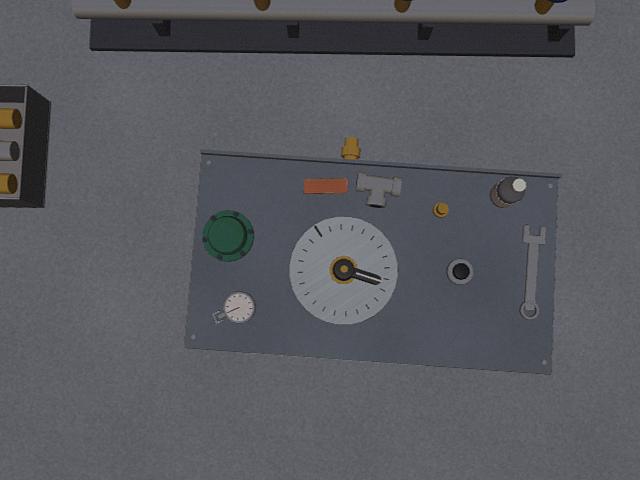

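View pics/side0.png

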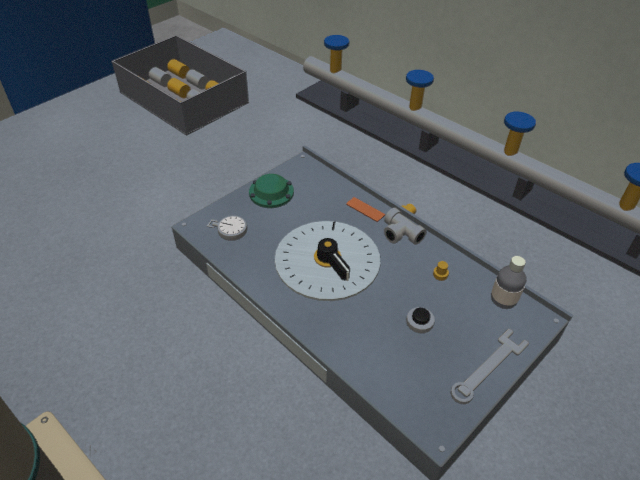

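The top view shows the knob at about (344,270), with its pointer towards (380,280). The long line is near (319,231) and the button is at (460,271). The side view agrees, with the knob at (328,250) and the button at (421,317). Next I'll measure these points.

```bash
cat > m.py <<'E'
from h import *
np.set_printoptions(precision=1,suppress=True)
im=get_image("top"); hsv=cv2.cvtColor(im,cv2.COLOR_BGR2HSV); g=cv2.cvtColor(im,cv2.COLOR_BGR2GRAY)
# collar
m=((g>115)&(hsv[...,1]<50)).astype(np.uint8)*255
m[:, :270]=0; m[:,420:]=0; m[:205]=0; m[335:]=0
m=cv2.morphologyEx(m,cv2.MORPH_CLOSE,np.ones((5,5)))
c=max(cv2.findContours(m,cv2.RETR_EXTERNAL,cv2.CHAIN_APPROX_NONE)[0],key=cv2.contourArea)
h=cv2.convexHull(c)[:,0]; P=np.array([onz("top",*p,66) for p in h])
(cx,cy),r=cv2.minEnclosingCircle(P[:,:2].astype(np.float32)); e=cv2.fitEllipse(cv2.convexHull(c)); 
print("collar circle",cx,cy,r,"ellipse centre",e,onz("top",*e[0],66))
C=onz("top",*e[0],66)
# polar samples on the scale, z=66
def samp(x,y,z):
    u,v=proj("top",(x,y,z)); return float(cv2.getRectSubPix(g,(1,1),(u,v))[0,0])
A=np.radians(np.arange(-180,180,0.5))
v=np.array([np.mean([samp(C[0]+R*np.cos(a),C[1]+R*np.sin(a),66) for R in(81,84,87)]) for a in A])
w=np.array([np.mean([samp(C[0]+R*np.cos(a),C[1]+R*np.sin(a),66) for R in(70,73,76)]) for a in A])
for n,q in(("R84",v),("R73",w)):
    d=np.clip(np.median(q)-25-q,0,None); k=np.argsort(-d)[:3]; 
    i0=k[0]; s=range(i0-12,i0+13); print(n,np.degrees(A[k]),q[k],np.median(q),"centroid",sum(d[j%720]*(A[i0]+np.radians(.5)*(j-i0)) for j in s)/sum(d[j%720] for j in s))
np.save("C.npy",C)
E
python3 m.py
python3 - <<'E'
from h import *
im=get_image("top")
a=cv2.resize(im[215:325,285:400],None,fx=5,fy=5,interpolation=cv2.INTER_CUBIC); cv2.imwrite("pics/ct.png",a)
im=get_image("side")
a=cv2.resize(im[210:350,265:445],None,fx=4,fy=4,interpolation=cv2.INTER_CUBIC); cv2.imwrite("pics/cs.png",a)
E
```

```text
collar circle 572.1791381835938 -25.326921463012695 91.57413482666016 ellipse centre ((342.9595031738281, 270.0412902832031), (107.40335083007812, 107.65826416015625), 125.20825958251953) [571.4 -25.5  66. ]Traceback (most recent call last):
  File "m.py", line 18, in <module>
    w=np.array([np.mean([samp(C[0]+R*np.cos(a),C[1]+R*np.sin(a),66) for R in(70,73,76)]) for a in A])
                         ~~~~^^^^^^^^^^^^^^^^^^^^^^^^^^^^^^^^^^^^^^
  File "m.py", line 15, in samp
    u,v=proj("top",(x,y,z)); return float(cv2.getRectSubPix(g,(1,1),(u,v))[0,0])
        ~~~~^^^^^^^^^^^^^^^
  File "h.py", line 9, in proj
    c=camera_model(name); f=240/np.tan(np.radians(c["fov_y"]/2)); P=np.array(c["pose"])
ValueError: time passes only in moves, steps and waits
```

View pics/ct.png

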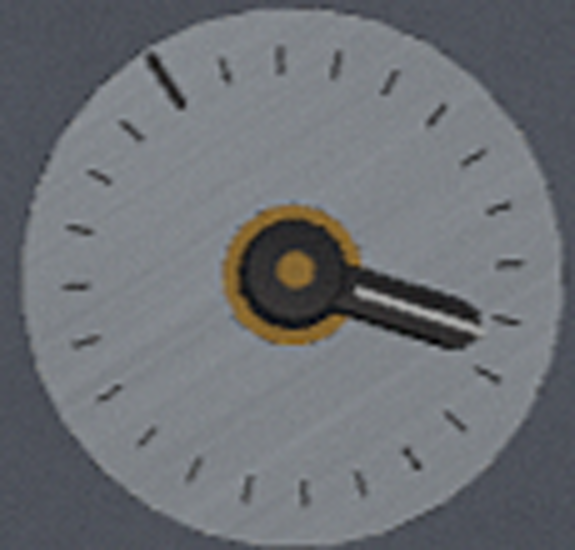

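View pics/cs.png

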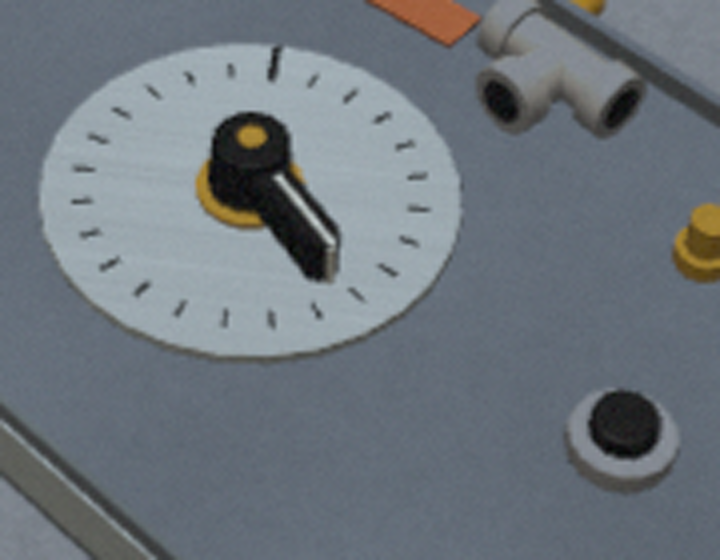

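Crops: the long line runs from (315,226) to (322,236), and the white index ends at (381,281) in the top view and (349,269) in the side view. The pointer has to turn about +140°. Now the exact numbers.

```bash
python3 - <<'E'
import re
s=open("h.py").read()
s=s.replace("import numpy as np, cv2\n","import numpy as np, cv2, os, pickle\nif not os.path.exists('cam.pkl'): pickle.dump({n:camera_model(n) for n in('top','side')},open('cam.pkl','wb'))\nCAM=pickle.load(open('cam.pkl','rb'))\n").replace("c=camera_model(name)","c=CAM[name]")
s+='''
def tri(ut,us):
    o1,d1=ray("top",*ut); o2,d2=ray("side",*us)
    t=np.linalg.lstsq(np.c_[d1,-d2],o2-o1,rcond=None)[0]; a=o1+t[0]*d1; b=o2+t[1]*d2
    return (a+b)/2,np.linalg.norm(a-b)
C=np.array([571.4,-25.5])
def blobs(mask,roi):
    x0,y0,x1,y1=roi; m=np.zeros_like(mask,np.uint8); m[y0:y1,x0:x1]=mask[y0:y1,x0:x1]
    n,l,s,c=cv2.connectedComponentsWithStats(m,connectivity=8)
    i=1+np.argmax(s[1:,4]); yx=np.argwhere(l==i); return yx[:,::-1].astype(float),c[i]
def linefit(pts):
    return cv2.fitLine(pts[:,:2].astype(np.float32),cv2.DIST_L2,0,.01,.01).ravel()
'''
open("h.py","w").write(s)
E
cat > m2.py <<'E'
from h import *
np.set_printoptions(precision=2,suppress=True)
t=get_image("top"); s=get_image("side"); g=cv2.cvtColor(t,6); gs=cv2.cvtColor(s,6)
p,c=blobs(g<85,(308,222,330,242)); W=np.array([onz("top",*q,66) for q in p]); m=W[:,:2].mean(0)
print("long n",len(p),"mean",m,"r",np.hypot(*(m-C)),"ang",np.degrees(np.arctan2(*(m-C)[::-1])),"fit",linefit(W))
# axis from hub (brass centre dot) in both views
H=cv2.cvtColor(t,40);Hs=cv2.cvtColor(s,40)
_,a=blobs((H[...,1]>110)&(g>60),(335,262,353,277)); _,b=blobs((Hs[...,1]>110)&(gs>60),(320,238,336,250)); print("hub dot",a,b,tri(a,b))
# nose tip/index line
p,c=blobs(g>150,(350,268,384,290)); print("white",len(p),c,p[p[:,0].argmax()])
p2,c2=blobs(gs>170,(328,250,354,284));print("white side",len(p2),c2)
a=tri((381,281),(349.3,269.3)); print("nose top",a)
W=np.array([onz("top",*q,a[0][2]) for q in p]); m=W[:,:2].mean(0); print("idx mean",m,"ang from C",np.degrees(np.arctan2(*(m-C)[::-1])),linefit(W))
_,a=blobs(g<50,(445,258,475,286)); _,b=blobs(gs<50,(405,300,440,335)); print("button",a,b,tri(a,b),onz("top",*a,85))
E
python3 m2.py
```

```text
long n 36 mean [649.32  30.43] r 95.91248728940076 ang 35.67311711282137 fit [  0.47  -0.88 649.32  30.43]
hub dot [343.65 268.5 ] [327.5 243.5] (array([572.48, -26.01,  99.96]), np.float64(1.2313064219196606))
white 26 [368.5  276.85] [381. 281.]
white side 21 [340.62 261.52]
nose top (array([554.25, -88.6 ,  97.52]), np.float64(4.079142712421975))
idx mean [559.26 -66.57] ang from C -106.46787941664205 [  0.3    0.95 559.26 -66.57]
button [460.62 271.01] [420.69 315.65] (array([ 573.23, -222.41,   76.92]), np.float64(1.1820080490653264)) [ 572.38 -220.11   85.  ]
```

Run:
```python
from h import *
C=np.array([571.8,-25.7])
t=get_image("top"); g=cv2.cvtColor(t,6).astype(float)
yy,xx=np.mgrid[222:245,305:335]; W=np.array([onz("top",u,v,66) for u,v in zip(xx.ravel(),yy.ravel())])[:,:2]; r=np.hypot(*(W-C).T)
G=g[222:245,305:335].ravel(); k=(r>66)&(r<89); w=np.clip(np.median(G[k])-20-G,0,None)*k
m=(W*w[:,None]).sum(0)/w.sum(); print("centroid",m,"r",np.hypot(*(m-C)),"ang",np.degrees(np.arctan2(*(m-C)[::-1])))
print(linefit(W[w>20]),(w>20).sum(), "target_line est", C+68*(m-C)/np.hypot(*(m-C)))
```

```text
centroid [635.66690155  18.04350495] r 77.41108020647904 ang 34.40789326100691
[  0.65185964  -0.75833964 635.2225      18.142258  ] 38 target_line est [627.90242479  12.72548546]
```

```bash
cat > line.py <<'E'
from h import *
C=np.array([571.8,-25.7])
def longline(g):
    yy,xx=np.mgrid[222:245,305:335]; W=np.array([onz("top",u,v,66) for u,v in zip(xx.ravel(),yy.ravel())])[:,:2]; d=W-C; r=np.hypot(*d.T); a=np.degrees(np.arctan2(d[:,1],d[:,0]))
    G=g[222:245,305:335].ravel().astype(float); k=(r>64)&(r<89.5)&(abs(a-31.5)<8); w=np.clip(np.median(G[k])-20-G,0,None)*k
    m=(W*w[:,None]).sum(0)/w.sum(); return m,np.hypot(*(m-C)),np.degrees(np.arctan2(*(m-C)[::-1])),linefit(W[w>15]),(w>15).sum()
if __name__=="__main__":
    print(longline(cv2.cvtColor(get_image("top"),6)))
E
python3 line.py
```

```text
(array([637.48937415,  18.4533721 ]), np.float64(79.14931549418802), np.float64(33.907176784863296), array([8.370277e-01, 5.471605e-01, 6.375450e+02, 1.845414e+01],
      dtype=float32), np.int64(29))
```

move_arm:
  series:
    - [[0, 0, -0.0], 0.18]
    - [[0, 0, 0], 0.36]
    - [[0, 0, 0], 0.54]
    - [[0, 0, 0], 0.72]
    - [[0, 0, 0], 0.9]
  claw: 0

```text
clock: 1.08
eef_pos: [252.3, 599.0, 231.3]
tool_rot: [-3.141, 0.0, 1.837]
force: [0.4, -0.4, -0.5]
width: 0.0
```

```bash
cat > plan.py <<'E'
from h import *
C=np.array([571.8,-25.7])
def rows(wps):  # wps: list of (x,y,z,yaw) world mm/rad -> rows from measured pose
    s=read_state(); p=s["eef_pos"]; y0=s["tool_rot"][2]; c,sn=np.cos(y0),np.sin(y0); out=[]
    for x,y,z,ps in wps:
        d=np.array([x,y,z])-p; t=-((ps-y0+np.pi)%(2*np.pi)-np.pi)
        out.append([[round((c*d[0]+sn*d[1])/1e3,4),round((sn*d[0]-c*d[1])/1e3,4),round(-d[2]/1e3,4)],round(float(t),3)])
    print(out)
def pol(phi,gap,z,r=48):  # tool behind pointer at phi(deg); gap=tangential distance centre to centre
    a=np.radians(phi); e=np.array([np.cos(a),np.sin(a)]); t=np.array([-e[1],e[0]]); q=C+r*e-gap*t
    return (*q,z,a+np.pi/2)
E
python3 - <<'E'
from plan import *
s=read_state(); p=s["eef_pos"]; T=pol(-107,34,231); T=np.array(T); y0=s["tool_rot"][2]; print(T)
n=14; rows([tuple(np.r_[p+(T[:3]-p)*i/n, y0+(T[3]-y0)*i/n]) for i in range(1,n+1)])
E
```

```text
[ 5.25251796e+02 -6.16619903e+01  2.31000000e+02 -2.96705973e-01]
[[[np.float64(-0.0507), np.float64(0.0064), np.float64(0.0)], 0.152], [[np.float64(-0.1013), np.float64(0.0128), np.float64(0.0)], 0.305], [[np.float64(-0.152), np.float64(0.0192), np.float64(0.0001)], 0.457], [[np.float64(-0.2026), np.float64(0.0256), np.float64(0.0001)], 0.61], [[np.float64(-0.2533), np.float64(0.032), np.float64(0.0001)], 0.762], [[np.float64(-0.3039), np.float64(0.0384), np.float64(0.0001)], 0.914], [[np.float64(-0.3546), np.float64(0.0448), np.float64(0.0001)], 1.067], [[np.float64(-0.4053), np.float64(0.0512), np.float64(0.0001)], 1.219], [[np.float64(-0.4559), np.float64(0.0576), np.float64(0.0002)], 1.372], [[np.float64(-0.5066), np.float64(0.064), np.float64(0.0002)], 1.524], [[np.float64(-0.5572), np.float64(0.0704), np.float64(0.0002)], 1.676], [[np.float64(-0.6079), np.float64(0.0768), np.float64(0.0002)], 1.829], [[np.float64(-0.6585), np.float64(0.0832), np.float64(0.0002)], 1.981], [[np.float64(-0.7092), np.float64(0.0896), np.float64(0.0003)], 2.134]]
```

move_arm:
  series:
    - [[-0.0507, 0.0064, 0], 0.15]
    - [[-0.101, 0.0128, 0], 0.305]
    - [[-0.152, 0.0192, 0], 0.457]
    - [[-0.2026, 0.0256, 0], 0.61]
    - [[-0.253, 0.032, 0], 0.762]

```text
clock: 1.7
eef_pos: [350.2, 362.0, 231.6]
tool_rot: [-3.142, -0.001, 1.07]
force: [1.5, 0.2, 0.7]
width: -0.1
```

Run:
```python
from plan import *
s=read_state(); p=s["eef_pos"]; T=pol(-107,34,231); T=np.array(T); y0=s["tool_rot"][2]; print(p,y0,T)
n=9; rows([tuple(np.r_[p+(T[:3]-p)*i/n, y0+(T[3]-y0)*i/n]) for i in range(1,n+1)])
```

```text
[350.24591042 361.9782308  231.55583217] 1.0702110914305067 [ 5.25251796e+02 -6.16619903e+01  2.31000000e+02 -2.96705973e-01]
[[[np.float64(-0.032), np.float64(0.0397), np.float64(0.0001)], 0.152], [[np.float64(-0.0639), np.float64(0.0793), np.float64(0.0001)], 0.304], [[np.float64(-0.0959), np.float64(0.119), np.float64(0.0002)], 0.456], [[np.float64(-0.1279), np.float64(0.1586), np.float64(0.0002)], 0.608], [[np.float64(-0.1598), np.float64(0.1983), np.float64(0.0003)], 0.759], [[np.float64(-0.1918), np.float64(0.2379), np.float64(0.0004)], 0.911], [[np.float64(-0.2237), np.float64(0.2776), np.float64(0.0004)], 1.063], [[np.float64(-0.2557), np.float64(0.3172), np.float64(0.0005)], 1.215], [[np.float64(-0.2877), np.float64(0.3569), np.float64(0.0006)], 1.367]]
```

move_arm:
  series:
    - [[-0.032, 0.0397, 0], 0.152]
    - [[-0.064, 0.0793, 0], 0.304]
    - [[-0.096, 0.119, 0], 0.456]
    - [[-0.128, 0.1586, 0], 0.608]
    - [[-0.16, 0.1983, 0], 0.76]

```text
clock: 2.33
eef_pos: [448.1, 125.3, 231.7]
tool_rot: [-3.141, -0.002, 0.306]
force: [1.2, -0.1, -0.6]
width: -0.0
```

Run:
```python
from plan import *
s=read_state(); p=s["eef_pos"]; T=pol(-107,34,231); T=np.array(T); y0=s["tool_rot"][2]; print(p,y0)
n=4; rows([tuple(np.r_[p+(T[:3]-p)*i/n, y0+(T[3]-y0)*i/n]) for i in range(1,n+1)])
```

```text
[448.06140805 125.26310932 231.73589828] 0.30587544949719714
[[[np.float64(0.0043), np.float64(0.0504), np.float64(0.0002)], 0.151], [[np.float64(0.0087), np.float64(0.1007), np.float64(0.0004)], 0.301], [[np.float64(0.013), np.float64(0.1511), np.float64(0.0006)], 0.452], [[np.float64(0.0173), np.float64(0.2015), np.float64(0.0007)], 0.603]]
```

move_arm:
  series:
    - [[0.0043, 0.05, 0], 0.151]
    - [[0.0087, 0.1, 0], 0.301]
    - [[0.013, 0.151, 0], 0.452]
    - [[0.0173, 0.2015, 0.03], 0.603]
    - [[0.0173, 0.2015, 0.08], 0.603]

```text
clock: 2.95
eef_pos: [528.4, -66.8, 152.3]
tool_rot: [3.141, -0.008, -0.304]
force: [-0.6, 1.7, -0.6]
width: 0.2
```

move_arm:
  series:
    - [[0, 0, 0.03], 0]
    - [[0, 0, 0.045], 0]
    - [[0, 0, 0.045], 0]

```text
clock: 3.32
eef_pos: [528.5, -66.6, 107.0]
tool_rot: [3.141, -0.007, -0.303]
force: [0.1, -0.8, 0.4]
width: -0.3
```

Run:
```python
from plan import *
s=read_state(); print(s["eef_pos"],s["tool_rot"],s["force"],s["qpos"]); rows([pol(-107,34,78)])
rows([pol(-107,25,78),pol(-107,20,78),pol(-103,20,78),pol(-99,20,78),pol(-94,20,78)])
a=get_image("top")[205:335,275:415]; b=get_image("side")[190:320,255:395]
cv2.imwrite("pics/p1.png",cv2.resize(np.hstack([a,b]),None,fx=2.8,fy=2.8,interpolation=cv2.INTER_CUBIC))
```

```text
[528.4781591  -66.64648735 106.98315095] [ 3.1414065  -0.00718811 -0.30330123] [ 0.07116082 -0.81705234  0.3685142 ] [-0.36105148  0.75090558  0.68915127  1.97621404 -0.75695493  0.68205591
 -1.06368683]
[[[np.float64(-0.0046), np.float64(-0.0038), np.float64(0.029)], -0.007]]
[[[np.float64(0.0044), np.float64(-0.0039), np.float64(0.029)], -0.007], [[np.float64(0.0094), np.float64(-0.0039), np.float64(0.029)], -0.007], [[np.float64(0.0128), np.float64(-0.0026), np.float64(0.029)], -0.076], [[np.float64(0.0163), np.float64(-0.0016), np.float64(0.029)], -0.146], [[np.float64(0.0208), np.float64(-0.0007), np.float64(0.029)], -0.233]]
```

View pics/p1.png

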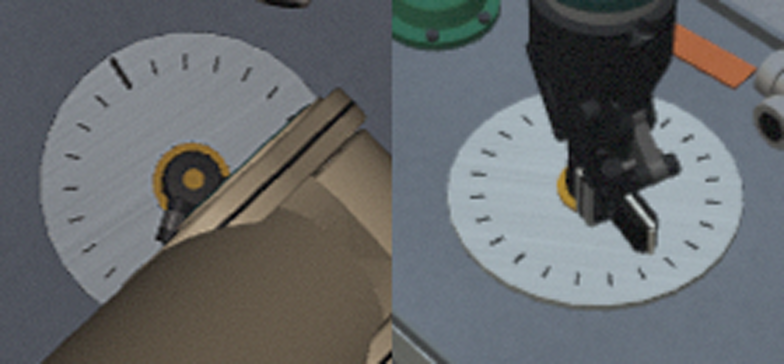

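The side view shows the fingertip left of (−x from) the pointer and just above it. The top view is mostly hidden by the arm. Clear to descend behind the pointer.

move_arm:
  series:
    - [[-0.0045, -0.004, 0.01], -0.007]
    - [[-0.0045, -0.004, 0.02], -0.007]
    - [[-0.0045, -0.004, 0.028], -0.007]
    - [[-0.0045, -0.004, 0.028], -0.007]

```text
clock: 3.92
eef_pos: [526.2, -61.8, 79.6]
tool_rot: [3.141, -0.009, -0.296]
force: [-0.5, -0.4, -0.2]
width: -0.0
```

Run:
```python
from plan import *
s=read_state(); print(s["eef_pos"],s["tool_rot"],s["force"])
rows([pol(-107,28,79),pol(-107,24,79),pol(-107,21,79),pol(-107,19,79),pol(-104,19,79)])
b=get_image("side"); u=proj("side",s["eef_pos"]); print(u); cv2.circle(b,(round(u[0]),round(u[1])),1,(0,0,255),-1)
cv2.imwrite("pics/p2.png",cv2.resize(b[190:320,255:395],None,fx=4,fy=4,interpolation=cv2.INTER_CUBIC))
```

```text
[526.20883079 -61.78467011  79.55213136] [ 3.14138388 -0.00877536 -0.29620969] [-0.52823835 -0.36704306 -0.24005977]
[[[np.float64(0.005), np.float64(0.0002), np.float64(0.0006)], 0.0], [[np.float64(0.009), np.float64(0.0002), np.float64(0.0006)], 0.0], [[np.float64(0.012), np.float64(0.0002), np.float64(0.0006)], 0.0], [[np.float64(0.014), np.float64(0.0002), np.float64(0.0006)], 0.0], [[np.float64(0.0166), np.float64(0.0011), np.float64(0.0006)], -0.052]]
(np.float64(324.12454434479116), np.float64(277.48593836505404))
```

View pics/p2.png

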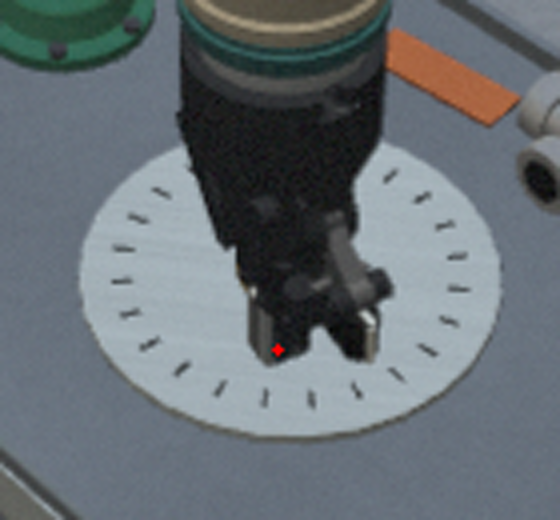

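The fingertip (red mark, tip at about (324,277)) is down beside the pointer, clear of the collar. Start the push.

move_arm:
  series:
    - [[0.006, 0, 0], 0]
    - [[0.01, 0, 0], 0]
    - [[0.0125, 0, 0], 0]
    - [[0.0145, 0, 0], 0]
    - [[0.0166, 0.001, 0], -0.052]

```text
clock: 4.6
eef_pos: [541.1, -67.2, 79.9]
tool_rot: [3.141, -0.007, -0.243]
force: [-2.9, 0.9, 1.2]
width: 0.2
```

```bash
cat > go.py <<'E'
import sys
from plan import *
s=read_state(); print(s["clock"],s["eef_pos"],s["tool_rot"],s["force"]); d=s["eef_pos"][:2]-C; ph=s["tool_rot"][2]-np.pi/2
print("phi cmd",np.degrees(ph),"radial",d@[np.cos(ph),np.sin(ph)],"tang",d@[-np.sin(ph),np.cos(ph)])
rows([pol(float(a),19,79) for a in sys.argv[1:]])
E
python3 go.py -98 -92 -86 -80 -74
```

```text
4.6 [541.12384987 -67.20821529  79.90758637] [ 3.14144315 -0.00712128 -0.2427287 ] [-2.94660745  0.93298008  1.23188227]
phi cmd -103.90732980627608 radial 47.664513628208994 tang -19.80030969801657
[[[np.float64(0.0058), np.float64(0.002), np.float64(0.0009)], -0.103], [[np.float64(0.0111), np.float64(0.0032), np.float64(0.0009)], -0.208], [[np.float64(0.0165), np.float64(0.0039), np.float64(0.0009)], -0.313], [[np.float64(0.0219), np.float64(0.0039), np.float64(0.0009)], -0.417], [[np.float64(0.0273), np.float64(0.0034), np.float64(0.0009)], -0.522]]
```

Contact at about 3 N, as expected.

move_arm:
  series:
    - [[0.0058, 0.002, 0.0005], -0.103]
    - [[0.0111, 0.0032, 0.0005], -0.208]
    - [[0.0165, 0.0039, 0.0005], -0.313]
    - [[0.0219, 0.0039, 0.0005], -0.417]
    - [[0.0273, 0.0034, 0.0005], -0.522]

```text
clock: 5.22
eef_pos: [565.3, -77.6, 79.3]
tool_rot: [3.139, -0.003, 0.282]
force: [-2.5, -1.2, 0.2]
width: -0.1
```

```bash
python3 go.py -68 -62 -56 -50 -44
```

```text
5.225 [565.28494043 -77.56312678  79.2818322 ] [ 3.13872713 -0.00314003  0.28203537] [-2.54269875 -1.24073922  0.24794223]
phi cmd -73.84056378345852 radial 48.00085068674515 tang -20.691743618229655
[[[np.float64(0.0067), np.float64(0.0017), np.float64(0.0003)], -0.102], [[np.float64(0.0119), np.float64(0.0029), np.float64(0.0003)], -0.207], [[np.float64(0.0173), np.float64(0.0035), np.float64(0.0003)], -0.311], [[np.float64(0.0227), np.float64(0.0036), np.float64(0.0003)], -0.416], [[np.float64(0.0281), np.float64(0.0031), np.float64(0.0003)], -0.521]]
```

move_arm:
  series:
    - [[0.0065, 0.0017, 0], -0.102]
    - [[0.0119, 0.0029, 0], -0.207]
    - [[0.0173, 0.0035, 0], -0.311]
    - [[0.0227, 0.0036, 0], -0.416]
    - [[0.0281, 0.0031, 0], -0.521]

```text
clock: 5.85
eef_pos: [592.1, -74.0, 79.3]
tool_rot: [3.138, 0.001, 0.805]
force: [-0.8, -2.4, 0.3]
width: 0.2
```

```bash
python3 go.py -38 -32 -26 -20 -14
```

```text
5.85 [592.10141271 -74.04367324  79.26700278] [3.13803620e+00 1.01409173e-03 8.05321860e-01] [-0.81068122 -2.43795283  0.282631  ]
phi cmd -43.858456274153845 radial 48.13473383313341 tang -20.791957552847602
[[[np.float64(0.0068), np.float64(0.0016), np.float64(0.0003)], -0.102], [[np.float64(0.0121), np.float64(0.0027), np.float64(0.0003)], -0.207], [[np.float64(0.0174), np.float64(0.0034), np.float64(0.0003)], -0.312], [[np.float64(0.0228), np.float64(0.0034), np.float64(0.0003)], -0.416], [[np.float64(0.0282), np.float64(0.003), np.float64(0.0003)], -0.521]]
```

move_arm:
  series:
    - [[0.0066, 0.0016, 0], -0.102]
    - [[0.0121, 0.0027, 0], -0.207]
    - [[0.0174, 0.0034, 0], -0.312]
    - [[0.0228, 0.0034, 0], -0.416]
    - [[0.0282, 0.003, 0], -0.521]

```text
clock: 6.48
eef_pos: [613.3, -57.5, 79.3]
tool_rot: [3.139, 0.005, 1.329]
force: [-0.8, -2.8, 1.0]
width: 0.1
```

```bash
python3 go.py -8 -2 4 10 15
```

```text
6.475 [613.28493446 -57.46232693  79.30090931] [3.13949843 0.00478307 1.32850339] [-0.78457328 -2.82053782  1.01833261]
phi cmd -13.882362467720162 radial 47.89388561168915 tang -20.88111395825128
[[[np.float64(0.0069), np.float64(0.0018), np.float64(0.0003)], -0.103], [[np.float64(0.0122), np.float64(0.003), np.float64(0.0003)], -0.207], [[np.float64(0.0175), np.float64(0.0036), np.float64(0.0003)], -0.312], [[np.float64(0.0229), np.float64(0.0037), np.float64(0.0003)], -0.417], [[np.float64(0.0274), np.float64(0.0033), np.float64(0.0003)], -0.504]]
```

move_arm:
  series:
    - [[0.0067, 0.0018, 0], -0.103]
    - [[0.0122, 0.003, 0], -0.207]
    - [[0.0175, 0.0036, 0], -0.312]
    - [[0.0229, 0.0037, 0], -0.417]
    - [[0.0274, 0.0033, 0], -0.504]

```text
clock: 7.1
eef_pos: [622.9, -33.5, 79.3]
tool_rot: [-3.14, 0.007, 1.834]
force: [-0.4, -2.6, 1.0]
width: 0.3
```

```bash
python3 go.py 18 21 24 26 26
python3 - <<'E'
from h import *
a=get_image("top")[205:335,275:415]; b=get_image("side")[190:320,255:395]
cv2.imwrite("pics/p3.png",cv2.resize(np.hstack([a,b]),None,fx=2.8,fy=2.8,interpolation=cv2.INTER_CUBIC))
E
```

```text
7.1 [622.90571791 -33.49551696  79.33092318] [-3.14035018  0.00727104  1.83428012] [-0.39733018 -2.63829422  0.96954436]
phi cmd 15.09650938261437 radial 47.31167412495025 tang -20.836745883349874
[[[np.float64(0.0043), np.float64(0.0016), np.float64(0.0003)], -0.051], [[np.float64(0.0069), np.float64(0.0024), np.float64(0.0003)], -0.103], [[np.float64(0.0095), np.float64(0.0031), np.float64(0.0003)], -0.155], [[np.float64(0.0113), np.float64(0.0034), np.float64(0.0003)], -0.19], [[np.float64(0.0113), np.float64(0.0034), np.float64(0.0003)], -0.19]]
```

View pics/p3.png

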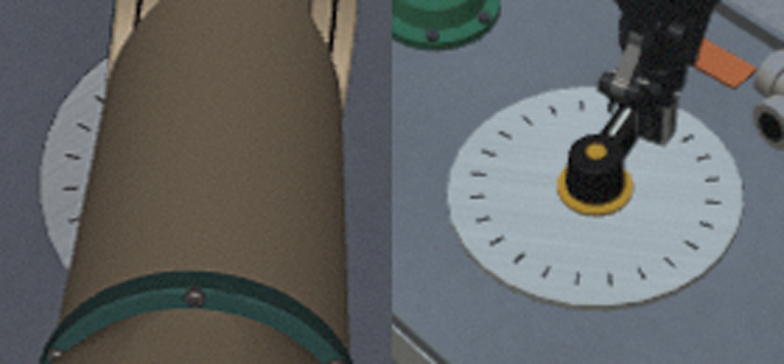

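Side view: the pointer is at roughly 15° with the finger on its right side. The top view is blocked by the arm. I'll push to a little short of the line, then back off and look.

move_arm:
  series:
    - [[0.0043, 0.0016, 0], -0.051]
    - [[0.0069, 0.0024, 0], -0.103]
    - [[0.0095, 0.003, 0], -0.155]
    - [[0.0122, 0.0036, 0], -0.207]
    - [[0.0131, 0.0037, 0], -0.225]

```text
clock: 7.82
eef_pos: [623.1, -18.7, 79.2]
tool_rot: [-3.139, 0.005, 2.059]
force: [0.3, -3.7, 0.0]
width: 0.0
```

```bash
python3 go.py 28
python3 - <<'E'
from plan import *
import numpy as np
y=np.radians(118)
rows([pol(28,30,79),pol(28,40,79),pol(28,50,100),(*pol(28,90,140)[:3],y),(620,-160,150,y)])
E
```

```text
7.825 [623.08154886 -18.7208845   79.15572244] [-3.13939141  0.00547025  2.05915674] [ 0.30251554 -3.7172976   0.02814539]
phi cmd 27.980990391846078 radial 48.56135689994139 tang -17.896924940066214
[[[np.float64(-0.0011), np.float64(-0.0006), np.float64(0.0002)], -0.0]]
[[[np.float64(-0.0121), np.float64(-0.0006), np.float64(0.0002)], -0.0], [[np.float64(-0.0221), np.float64(-0.0005), np.float64(0.0002)], -0.0], [[np.float64(-0.0321), np.float64(-0.0005), np.float64(-0.0208)], -0.0], [[np.float64(-0.0721), np.float64(-0.0005), np.float64(-0.0608)], -0.0], [[np.float64(-0.1233), np.float64(-0.069), np.float64(-0.0708)], -0.0]]
```

move_arm:
  series:
    - [[-0.012, 0, 0], 0]
    - [[-0.022, 0, 0], 0]
    - [[-0.032, 0, -0.03], 0]
    - [[-0.05, -0.02, -0.06], 0]
    - [[-0.08, -0.05, -0.08], 0]

```text
clock: 8.45
eef_pos: [617.8, -111.6, 161.1]
tool_rot: [3.141, 0.006, 2.062]
force: [0.3, -0.2, -0.2]
width: -0.3
```

Run:
```python
from plan import *
y=read_state()["tool_rot"][2]; rows([(605,-130,160,y),(590,-180,160,y),(573,-222,160,y)])
```

```text
[[[np.float64(-0.0102), np.float64(-0.0199), np.float64(0.0011)], -0.0], [[np.float64(-0.0472), np.float64(-0.0567), np.float64(0.0011)], -0.0], [[np.float64(-0.0763), np.float64(-0.0915), np.float64(0.0011)], -0.0]]
```

move_arm:
  series:
    - [[-0.01, -0.02, 0], 0]
    - [[-0.047, -0.057, 0], 0]
    - [[-0.076, -0.0915, 0], 0]
    - [[-0.076, -0.0915, 0], 0]

```text
clock: 8.95
eef_pos: [570.0, -226.3, 160.3]
tool_rot: [-3.139, 0.006, 2.055]
force: [0.4, 1.0, 0.1]
width: -0.1
```

```bash
cat > idx.py <<'E'
from line import *
import sys
t=get_image("top"); g=cv2.cvtColor(t,6); s=get_image("side")
print(read_state()["clock"],"long line",longline(g))
p,c=blobs(g>int(sys.argv[1]),(318,236,343,268))
for z in (94,):
    W=np.array([onz("top",*q,z) for q in p])[:,:2]; m=W.mean(0); l=linefit(W)
    print(len(p),"idx mean",m,"r",np.hypot(*(m-C)),"ang",np.degrees(np.arctan2(*(m-C)[::-1])),"linedir",np.degrees(np.arctan2(l[1],l[0])))
cv2.imwrite(sys.argv[2],cv2.resize(np.hstack([t[205:335,275:415],s[190:320,255:395]]),None,fx=2.8,fy=2.8,interpolation=cv2.INTER_CUBIC))
E
python3 idx.py 150 pics/p4.png
```

```text
9.05 long line (array([635.93841971,  16.52924929]), np.float64(76.79222862899798), np.float64(33.36122726417526), array([  0.73464984,   0.6784465 , 635.9023    ,  16.41128   ],
      dtype=float32), np.int64(36))
26 idx mean [608.42349704  -3.13065547] r 43.01924973558007 ang 31.643581718988866 linedir 31.557856
```

View pics/p4.png

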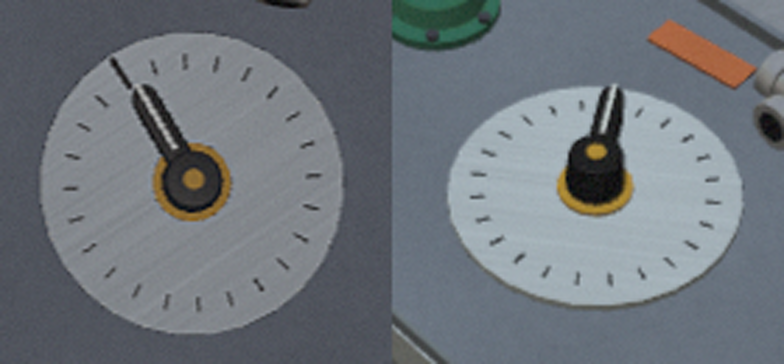

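Pointer at about 31.6–32° and long line at about 33.5–34°, so it is about 2° (2.4 mm) short. I'll tighten the estimate with the full tick ring, then nudge it.

Run:
```python
from line import *
from scipy.optimize import least_squares
for f in("pics/top0.png",):
    g=cv2.cvtColor(cv2.imread(f),6); b=cv2.morphologyEx(g,cv2.MORPH_BLACKHAT,np.ones((7,7)))
    yy,xx=np.mgrid[210:330,285:402]; W=np.array([onz("top",u,v,66) for u,v in zip(xx.ravel(),yy.ravel())])[:,:2]; d=W-C; r=np.hypot(*d.T)
    k=((r>69)&(r<88.5)).reshape(xx.shape); B=b[210:330,285:402]*k; m=(B>14).astype(np.uint8)
    n,l,st,_=cv2.connectedComponentsWithStats(m,connectivity=8); T=[]
    for i in range(1,n):
        if st[i,4]<5: continue
        j=(l==i).ravel(); w=B.ravel()[j].astype(float); T.append(((W[j]*w[:,None]).sum(0)/w.sum(),st[i,4]))
    P=np.array([t[0] for t in T]); A=np.array([t[1] for t in T]); big=A.argmax()
    rr=np.hypot(*(P-C).T); s=np.ones(len(P),bool); s[big]=False; s&=abs(rr-np.median(rr[s]))<4
    def ang(c,Q): return np.degrees(np.arctan2(Q[:,1]-c[1],Q[:,0]-c[0]))
    def res(x):
        a=ang(x[:2],P[s])-x[3]; a=(a+7.5)%15-7.5; return np.r_[np.hypot(*(P[s]-x[:2]).T)-x[2],np.radians(a)*x[2]]
    o=least_squares(res,[*C,80,33.7-30],loss="soft_l1"); print(len(P),s.sum(),o.x,"rms",np.sqrt(np.mean(o.fun**2)),"long ang",ang(o.x[:2],P[big:big+1]),A[big],"phase cand",o.x[3]+15*np.arange(-1,4))
m=np.array([608.42,-3.13]); 
for c in(o.x[:2],[572.48,-26.0]): print("idx ang",np.degrees(np.arctan2(m[1]-c[1],m[0]-c[0])))
```

```text
24 23 [572.14066689 -25.63335479  73.72956142   4.03200239] rms 0.15495919224334584 long ang [34.03847697] 39 phase cand [-10.96799761   4.03200239  19.03200239  34.03200239  49.03200239]
idx ang 31.8105111110236
idx ang 32.470160733685496
```

Tick fit: axis (572.1,−25.6), long line 34.03°, residual 0.15 mm. The pointer needs another 2.2°. I'll go back in behind it with the same relative pose, turned by that amount.

Run:
```python
from plan import *
y=np.radians(120.2)
a=pol(30.2,60,120,48.5); print(a)
rows([(590,-190,150,y),(612,-140,130,y),(*pol(30.2,70,110,48.5)[:3],y),pol(30.2,50,90,48.5),pol(30.2,40,79,48.5)])
```

```text
(np.float64(643.8985246925687), np.float64(-53.16002070565589), 120, np.float64(2.097885760897184))
[[[np.float64(0.0191), np.float64(0.0301), np.float64(0.0104)], -0.037], [[np.float64(0.0528), np.float64(0.073), np.float64(0.0304)], -0.037], [[np.float64(0.1044), np.float64(0.1424), np.float64(0.0504)], -0.037], [[np.float64(0.1244), np.float64(0.1417), np.float64(0.0704)], -0.037], [[np.float64(0.1344), np.float64(0.1413), np.float64(0.0814)], -0.037]]
```

move_arm:
  series:
    - [[0.019, 0.03, 0], -0.037]
    - [[0.05, 0.073, 0.01], -0.037]
    - [[0.08, 0.115, 0.02], -0.037]
    - [[0.104, 0.142, 0.03], -0.037]
    - [[0.114, 0.142, 0.05], -0.037]

```text
clock: 9.68
eef_pos: [646.2, -45.9, 109.5]
tool_rot: [3.137, 0.001, 2.107]
force: [0.4, -0.5, -0.2]
width: -0.4
```

```bash
cat > go2.py <<'E'
import sys
from plan import *
s=read_state(); print(s["clock"],s["eef_pos"],s["tool_rot"],s["force"]); d=s["eef_pos"][:2]-C; ph=np.radians(30.2)
print("yaw-90",np.degrees(s["tool_rot"][2])-90,"radial",d@[np.cos(ph),np.sin(ph)],"tang",d@[-np.sin(ph),np.cos(ph)])
rows([pol(30.2,float(a),79,48.5) for a in sys.argv[1:]])
E
python3 go2.py 45 45 35 28 24
```

```text
9.675 [646.17481062 -45.92162656 109.54554714] [3.13671374e+00 9.13074854e-04 2.10650930e+00] [ 0.38196131 -0.51300641 -0.15631243]
yaw-90 30.694092307297836 radial 54.10839320526755 tang -54.88905555554411
[[[np.float64(0.0099), np.float64(-0.0055), np.float64(0.0305)], 0.009], [[np.float64(0.0099), np.float64(-0.0055), np.float64(0.0305)], 0.009], [[np.float64(0.0199), np.float64(-0.0054), np.float64(0.0305)], 0.009], [[np.float64(0.0269), np.float64(-0.0054), np.float64(0.0305)], 0.009], [[np.float64(0.0309), np.float64(-0.0053), np.float64(0.0305)], 0.009]]
```

move_arm:
  series:
    - [[0.008, -0.0055, 0.02], 0.009]
    - [[0.01, -0.0055, 0.0305], 0.009]
    - [[0.02, -0.0055, 0.0305], 0.009]
    - [[0.027, -0.0055, 0.0305], 0.009]
    - [[0.031, -0.0055, 0.0305], 0.009]

```text
clock: 10.3
eef_pos: [626.1, -21.4, 79.8]
tool_rot: [3.135, 0.001, 2.098]
force: [0.1, -0.4, -0.4]
width: 0.2
```

```bash
python3 go2.py 22 20.5 19 18.3 17.9
```

```text
10.3 [626.11501886 -21.40799124  79.84013053] [3.13536603e+00 1.32142291e-03 2.09784962e+00] [ 0.14389111 -0.35449741 -0.42162979]
yaw-90 30.19792944761491 radial 49.10206818600988 tang -23.612062864523804
[[[np.float64(0.0016), np.float64(-0.0006), np.float64(0.0008)], -0.0], [[np.float64(0.0031), np.float64(-0.0006), np.float64(0.0008)], -0.0], [[np.float64(0.0046), np.float64(-0.0006), np.float64(0.0008)], -0.0], [[np.float64(0.0053), np.float64(-0.0006), np.float64(0.0008)], -0.0], [[np.float64(0.0057), np.float64(-0.0006), np.float64(0.0008)], -0.0]]
```

move_arm:
  series:
    - [[0.0016, -0.0006, 0.0005], 0]
    - [[0.0031, -0.0006, 0.0005], 0]
    - [[0.0046, -0.0006, 0.0005], 0]
    - [[0.0053, -0.0006, 0.0005], 0]
    - [[0.0057, -0.0006, 0.0005], 0]

```text
clock: 10.92
eef_pos: [623.4, -17.8, 79.5]
tool_rot: [3.135, 0.003, 2.097]
force: [2.0, -2.3, -0.9]
width: -0.0
```

```bash
python3 go2.py 17.9
```

```text
10.925 [623.38995343 -17.84344845  79.50072449] [3.13477721e+00 2.98345210e-03 2.09720303e+00] [ 1.9860022  -2.33460587 -0.92934754]
yaw-90 30.16088267722867 radial 48.53989892803758 tang -19.160556086457333
[[[np.float64(0.0013), np.float64(-0.0), np.float64(0.0005)], -0.001]]
```

move_arm:
  series:
    - [[0.0012, 0, 0], 0]
    - [[0.002, 0, 0], 0]
    - [[0.002, 0, 0], 0]

```text
clock: 11.3
eef_pos: [622.6, -16.1, 79.6]
tool_rot: [3.134, 0.003, 2.097]
force: [2.0, -1.3, 0.1]
width: 0.1
```

```bash
python3 go2.py 17.9
```

```text
11.3 [622.62790434 -16.05419394  79.56733102] [3.13429196 0.00320763 2.09721631] [ 1.96107821 -1.30244422  0.07460212]
yaw-90 30.16164343738984 radial 48.78130980516718 tang -17.230822608739285
[[[np.float64(-0.0007), np.float64(-0.0003), np.float64(0.0006)], -0.001]]
```

move_arm:
  series:
    - [[-0.012, 0, 0], 0]
    - [[-0.022, 0, 0], 0]
    - [[-0.032, 0, -0.03], 0]
    - [[-0.05, -0.02, -0.06], 0]
    - [[-0.08, -0.05, -0.08], 0]

```text
clock: 11.92
eef_pos: [619.7, -109.7, 160.7]
tool_rot: [3.133, 0.003, 2.1]
force: [0.8, -0.3, -0.3]
width: -0.0
```

move_arm:
  series:
    - [[-0.01, -0.02, 0], 0]
    - [[-0.047, -0.057, 0], 0]
    - [[-0.076, -0.09, 0], 0]
    - [[-0.076, -0.09, 0], 0]

```text
clock: 12.42
eef_pos: [577.4, -225.4, 158.8]
tool_rot: [3.136, 0.002, 2.093]
force: [-0.7, 0.5, 0.2]
width: 0.0
```

```bash
sed -i 's/^C=.*/C=np.array([572.14,-25.63])/' line.py; python3 idx.py 150 pics/p5.png
python3 - <<'E'
from plan import *
y=read_state()["tool_rot"][2]; print(read_state()["eef_pos"]); rows([(573,-221.5,z,y) for z in(140,110,95,88)])
E
```

```text
12.525 long line (array([636.12362029,  17.3906411 ]), np.float64(77.10174593572592), np.float64(33.915686762008626), array([8.0132908e-01, 5.9822381e-01, 6.3543158e+02, 1.6704943e+01],
      dtype=float32), np.int64(39))
27 idx mean [607.37352519  -1.35318003] r 42.78744307602978 ang 34.567857448120705 linedir 34.92526
[ 579.71077023 -219.85670585  159.00096268]
[[[np.float64(0.002), np.float64(-0.0066), np.float64(0.019)], -0.0], [[np.float64(0.002), np.float64(-0.0066), np.float64(0.049)], -0.0], [[np.float64(0.002), np.float64(-0.0066), np.float64(0.064)], -0.0], [[np.float64(0.002), np.float64(-0.0066), np.float64(0.071)], -0.0]]
```

View pics/p5.png

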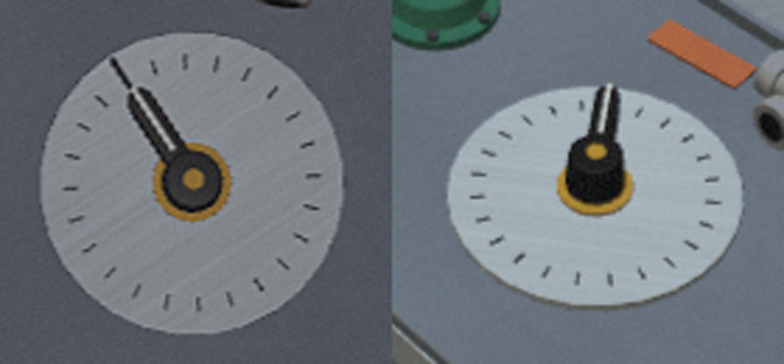

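The index is at 34.6–34.9° against the line at 34.0°, about 1 mm off, and nothing else moved. Now the button.

move_arm:
  series:
    - [[0.002, -0.0066, 0.02], 0]
    - [[0.002, -0.0066, 0.05], 0]
    - [[0.002, -0.0066, 0.068], 0]
    - [[0.002, -0.0066, 0.071], 0]
    - [[0.002, -0.0066, 0.071], 0]

```text
clock: 13.15
eef_pos: [574.1, -220.7, 88.2]
tool_rot: [3.132, 0.0, 2.1]
force: [-0.5, -0.4, -0.1]
width: 0.2
```

Run:
```python
from plan import *
s=read_state(); y=s["tool_rot"][2]; print(s["eef_pos"],s["force"]); rows([(573,-221.5,z,y) for z in(84,80,77,75,73)])
```

```text
[ 574.10503521 -220.68635653   88.20302756] [-0.48227799 -0.43720775 -0.05604809]
[[[np.float64(-0.0001), np.float64(-0.0014), np.float64(0.0042)], -0.0], [[np.float64(-0.0001), np.float64(-0.0014), np.float64(0.0082)], -0.0], [[np.float64(-0.0001), np.float64(-0.0014), np.float64(0.0112)], -0.0], [[np.float64(-0.0001), np.float64(-0.0014), np.float64(0.0132)], -0.0], [[np.float64(-0.0001), np.float64(-0.0014), np.float64(0.0152)], -0.0]]
```

move_arm:
  series:
    - [[0, -0.0014, 0.004], 0]
    - [[0, -0.0014, 0.007], 0]
    - [[0, -0.0014, 0.009], 0]
    - [[0, -0.0014, 0.01], 0]

```text
clock: 13.65
eef_pos: [573.3, -221.6, 78.6]
tool_rot: [3.132, 0.001, 2.1]
force: [-0.7, 0.0, 3.0]
width: 0.4
```

move_arm:
  series:
    - [[0, 0, 0.001], 0]
    - [[0, 0, 0.002], 0]

```text
clock: 13.9
eef_pos: [573.3, -221.6, 76.8]
tool_rot: [3.132, 0.001, 2.1]
force: [-0.9, -0.5, 5.0]
width: 0.1
```

move_arm:
  series:
    - [[0, 0, 0.001], 0]
    - [[0, 0, 0.002], 0]

```text
clock: 14.15
eef_pos: [573.4, -221.6, 75.9]
tool_rot: [3.132, 0.001, 2.1]
force: [-4.3, 1.3, 18.6]
width: 0.0
```

Bottomed out: 5 N at 76.8 mm, then a hard stop at 18.6 N. Hold briefly, then release.

move_arm:
  series:
    - [[0, 0, 0], 0]
    - [[0, 0, -0.01], 0]
    - [[0, 0, -0.04], 0]
    - [[0, 0, -0.09], 0]
    - [[0, 0, -0.11], 0]

```text
clock: 14.78
eef_pos: [573.6, -222.5, 188.8]
tool_rot: [3.129, 0.004, 2.1]
force: [-0.7, -0.1, -0.1]
width: 0.1
```

move_arm:
  series:
    - [[0.0, -0.03, -0.03], 0]
    - [[0.0, -0.05, -0.04], 0]
    - [[0.0, -0.05, -0.04], 0]
    - [[0.0, -0.05, -0.04], 0]

```text
clock: 15.28
eef_pos: [530.1, -246.9, 227.0]
tool_rot: [3.129, 0.002, 2.101]
force: [0.3, 0.2, -0.3]
width: -0.2
```

```bash
python3 idx.py 150 pics/p6.png
python3 - <<'E'
from plan import *
s=read_state(); print(s["eef_pos"],s["force"],abs(s["qd"]).max())
t=get_image("top"); v=get_image("side"); cv2.imwrite("pics/p7.png",np.hstack([t[140:390,170:570],v[130:380,170:570]]))
E
```

```text
15.375 long line (array([636.12496246,  17.37176988]), np.float64(77.09233187367506), np.float64(33.90349117283497), array([7.8607327e-01, 6.1813331e-01, 6.3574719e+02, 1.6822275e+01],
      dtype=float32), np.int64(37))
21 idx mean [605.98893994  -2.19288095] r 41.17097623411833 ang 34.69885796062722 linedir 34.688427
[ 530.28944438 -246.67453285  226.87925853] [-0.6027445  -0.27373332 -0.30451296] 0.0038518019639686234
```

View pics/p7.png

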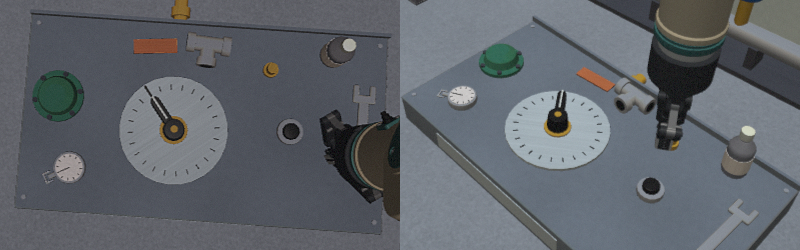

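The final view shows the pointer on the long line, the button at top-view crop (289,131) up again, the loose things in place, and the arm clear. Handing in.

```bash
python3 -c "
from cell import *
print(finish_job())"
```

```text
the job is handed in; nothing more can be done
None
```

I turned the knob about 142° counter-clockwise by pushing the side of its pointer with the shut fingertips, with no pinching. Then I pressed the start button down once, released it, and handed the job in. The clock read about 15.4 s at the last check.

- **Knob:** the last picture has the index line at 34.7° and the long line at 34.0° from the tick-ring fit (33.9° measured directly). That is about 1 mm off at the index end, against the 4 mm allowed. The first push stopped about 2° short, so I nudged it once more. That nudge went about 0.7° past the line, and I left it there as within tolerance. The contact forces I read were about 3–4 N.
- **Button:** the push force rose from 3 N to 5 N, then to 18.6 N as it hit a hard stop. That fits the stated 5 N for fully down. I could not read the button's travel directly. It looks up again in the last picture.
- **Loose things:** they look unmoved in the last picture, judged by eye rather than measured. The arm is clear of everything.
- **Checks that disagreed:** my first mask for the long line also caught the dark background and then a neighbouring tick, giving wrong angles until I narrowed it. The two-camera estimate put the button top at 77 mm, but contact forces imply about 82 mm, so I pressed by force.

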